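# Jigger out of the sliding-lid bar box

### The arm

A 6-joint arm with a two-finger parallel gripper is mounted at the origin on the work surface. World frame = base frame: x ahead of the robot, y to its left, z up, the work surface at z = 0. Lengths are in m, angles in degrees, forces in N, time in s.
With the tool pointing down it reaches from about 0.425 to 1.125 m from the base axis. Payload 14.9 kg.
Tool frame: the origin (TCP) lies midway between the tips of the shut fingers; the grasp point (between the pads) lies arm.pinch_z behind it (arm.pinch_z is the distance from the TCP to the grasp point, in m); x points along the fingers, y is the direction in which the jaws open and shut, and the axes are right-handed (so a half turn about x gives the same grasp; the last joint's range is limited). The gripper opens to 91 mm and grips with 3 to 60 N. Pads are 32 mm wide; open, the fingers measure 118 mm over their backs; the gripper's body (76 mm by 178 mm) begins 60 mm behind the grasp point.
Start: joints at [75.098, 21.709, 99.362, -0, 58.929, -1.908], TCP at [0.157, 0.682, 0.214] pointing down, gripper open.
Joint ranges: [-158.91, 158.91], [-42.39, 125.64], [0.06, 152.35], [-60.88, 240.88], [17.5, 164.5], [-176.32, 176.32]. Speed limits (degrees/s): [108.29, 108.29, 136.94, 180, 180, 180].

### API

Orientations are given as a 3x3 rotation matrix whose columns are the frame's x, y, z axes.
In Python, from station import telemetry, eyes, workorder, models, arm gives the robot as it stands.
- The arm moves only by the tool move_arm, never from a script. Its argument "targets" is one flat list of numbers, 7 for each row, row after row: the finger opening in m, from 0 to 0.0912, then the shift along the world's x, y, z in m, then the turn, a rotation vector about the world's x, y, z in degrees. In form: [fingers, tx, ty, tz, ax, ay, az, fingers, tx, ty, tz, ax, ay, az, ...]. A call has 1 to 20 rows; each row is the pose to reach, as a shift and turn from the pose commanded when the call began; what a row does not reach only later rows make up. A row lasts 1/12 s, in which the tool goes at most 41.7 mm and 7.16 degrees, less where a joint would pass 70% of its speed; a pose out of reach is approached as far as the arm can. A call with a gripper value outside its range is refused whole. The fingers move at their own pace and stop on an object; "newtons" is the grip in N (left out, the last holds). Time passes only in rows, so rows that repeat a pose let the fingers close. It gives the time, the measured TCP pose, the force and the opening at its end, in the units of the state.
- telemetry.observe(): the state, without advancing time (a new reading comes with each control period).
- eyes.snapshot(name): name is "scene" or "top"; returns a dict with "img" (400x640x3 uint8, red, green, blue), "camera_matrix" (3x3 intrinsics, pixels), "pose" (4x4, takes a point from camera to world coordinates). Camera axes: x right, y down, z forward; pixel columns grow to the right and rows downward; lengths in m; the calibration is good to about 2 mm. A picture is of the moment at which its call begins. There is no depth.
- workorder.close_job(): hands the job in, once; it reports no verdict.
Trained networks look in a picture, given as the dict that the camera call returned (one of the last four; its "shot" number tells which), for a name from the list of things; names that differ only in an ending like _2 or _b are one class to them, and where a whole thing is asked for, a point or a joint stands for the part that bears it (a point fixed in the world has none). Each returns a list of dicts, best first, with "conf" (0 to 1); they miss things now and then, are a little off and sometimes report something else, mostly with a low value. They report only what shows in the picture. A call takes as long as a camera call. They do not tell look-alikes from the thing itself.
- models.look_for(query, picture): "box" ([centre column, centre row, width, height] in pixels, round what is visible of it).
The state is a dict: "time": time; "joints": joint angles; "qd": joint speeds; "tau": joint torques, N m; "tool_pos": TCP position; "tool_rot": TCP orientation; "wrist_force": force on the tool from outside, world axes, zero at the start; "ft_torque": the same for the moment, N m; "gripper_width": finger opening in m.
Only numpy, scipy, OpenCV 4.12 (cv2) and the standard library are available. Lean on these libraries where they do the work, as an engineer would, in place of code of your own. Each camera call takes 0.05 s, during which the arm holds its last target.

### The job

Slide the lid of the cedar box all the way open, lift out the steel jigger and stand it upright in the middle of the round cork coaster, setting it down gently rather than dropping it. Leave the lid open and leave the cork stopper standing in the box.

Things in the scene. Friction and masses are not known exactly. Their poses are not given: they have to be found in the camera images.
- box: Cedar box with a sliding lid, fixed to the sideboard; 146 mm wide (x), 176 mm long (y), lip tops 92 mm above the sideboard. Inside 130 mm wide, 160 mm long, floor 10 mm above the sideboard; no divider. Origin: centre of its underside; z up, +y the way its lid opens (to the robot's left, within 0.3 rad).
- lid (a joint): How far the box's lid is slid open, m: 0 shut, 0.150 fully open against its stop (captive, stays where left). Starts 0 to 20 mm open. It slides level in its grooves along +y of the box, against about 2 N of friction. The lid's flat top is 86 mm above the sideboard.
- lid_pull (a point): Middle of the top face of the lid's pull: a dark wooden bar standing on the lid, 50 mm long (x), 12 mm thick (y), 25 mm high. This point is 110 mm above the sideboard and moves with the lid; with the lid shut it lies over the middle of the box. Axes as the box's: z up, +y the way the lid opens.
- jigger: Steel spirit measure, hourglass-shaped, 64 mm tall, about 100 g, standing on its small end in one half of the box (about 38 mm along y either side of the middle). Upper cup: straight cylinder 40 mm in diameter from 33 mm up to the rim at 64 mm; below it a 24 mm waist and a 36 mm foot. Origin: centre of the underside; z up.
- stopper: Plain T-shaped cork bottle stopper, 45 mm tall, 34 mm across the head, 26 mm below, standing in the other half of the box; it is to stay there. Origin: centre of the underside; z up through its head.
- coaster: Round cork coaster, 100 mm in diameter, 8 mm thick, fixed flat on the sideboard to the right of the box (the square cork coaster is another one). Origin: centre of its underside.
Not all that is in view belongs to the job. Leave any red or turquoise look-alike of the box alone.

How it is judged:
By the outcome, as a careful person would: the job done as asked, in the order asked, and still so for the second after the job is handed in, with the robot touching nothing.
It also fails if it takes over 62 s, if anything falls off the work surface, if the arm or the gripper's body presses on something with over 40 N, if the wrist force passes 120 N, or if a joint passes its speed limit or range.

## Working session

There is one attempt and no reset: what is moved stays moved. The work goes in short steps, Python scripts to look and compute and a tool call to move; the robot and the scene stay as the last step left them, time stands still between calls to the robot, and variables do not carry over. Pictures are saved under pics/ and viewed, and the job is handed in when it is done.

Besides the shell and the picture viewer there is one more tool, called after ">>>" by a JSON object that holds its "fn" and its "kwargs". move_arm: Moves the arm, as the interface text tells. Its arguments: {"type":"object","properties":{"targets":{"type":"array"},"newtons":{"type":"number"}},"required":["targets"]}

```bash
mkdir -p pics; ls; cat > h.py <<'E'
import numpy as np,cv2
from station import telemetry, eyes, workorder, models, arm
def snap(n,f):
    p=eyes.snapshot(n); cv2.imwrite('pics/'+f,p['img'][:,:,::-1]); return p
def ray(p,u,v,z):
    K=np.array(p['camera_matrix']);T=np.array(p['pose'])
    d=T[:3,:3]@np.linalg.solve(K,[u,v,1.]);o=T[:3,3]
    return o+d*(z-o[2])/d[2]
def proj(p,X):
    K=np.array(p['camera_matrix']);T=np.array(p['pose'])
    c=T[:3,:3].T@(np.array(X)-T[:3,3]);q=K@c;return q[:2]/q[2]
E
python3 - <<'E'
from h import *
s=telemetry.observe();print({k:np.round(v,3).tolist() for k,v in s.items()}, arm.pinch_z)
for n in('scene','top'):
    p=snap(n,n+'0.png');print(n,np.round(p['camera_matrix'],1).tolist(),np.round(p['pose'],3).tolist())
    for q in('box','lid','lid_pull','jigger','stopper','coaster'):
        for r in models.look_for(q,p): print(q,np.round(r['box']),round(r['conf'],2))
E
```

```text
pics
{'time': 0.0, 'joints': [75.099, 21.737, 99.395, 0.002, 58.927, -1.907], 'qd': [0.034, 0.077, -0.089, -0.015, -0.021, 0.043], 'tau': [-0.005, -76.374, -43.436, 0.065, 0.043, -0.0], 'tool_pos': [0.157, 0.682, 0.213], 'tool_rot': [[-0.0, 0.225, 0.974], [-0.001, 0.974, -0.225], [-1.0, -0.001, -0.0]], 'wrist_force': [0.238, -0.63, 0.18], 'ft_torque': [0.022, 0.044, 0.015], 'gripper_width': 0.091} 0.0188
scene [[509.8, 0.0, 317.4], [0.0, 509.8, 202.7], [0.0, 0.0, 1.0]] [[0.51, 0.665, -0.545, 1.225], [0.86, -0.385, 0.335, -0.425], [0.013, -0.64, -0.769, 1.234], [0.0, 0.0, 0.0, 1.0]]
box [482. 215.  81.  72.] 0.98
box [306. 255.  82.  77.] 0.83
box [162. 211.  70.  63.] 0.64
box [345. 140.  67.  61.] 0.62
box [309. 245.  71.  49.] 0.6
lid [345. 126.  60.  34.] 0.96
lid [486. 204.  64.  46.] 0.95
lid [309. 245.  70.  54.] 0.81
lid [162. 202.  62.  39.] 0.78
lid_pull [162. 198.  60.  42.] 0.97
lid_pull [485. 204.  68.  45.] 0.97
lid_pull [342. 127.  54.  35.] 0.63
coaster [193. 297.  34.  33.] 0.65
coaster [308. 247.  74.  53.] 0.29
top [[466.7, 0.0, 320.4], [0.0, 466.7, 199.4], [0.0, 0.0, 1.0]] [[-0.02, -0.997, 0.07, 0.316], [-1.0, 0.019, -0.013, 0.078], [0.011, -0.07, -0.997, 1.543], [0.0, 0.0, 0.0, 1.0]]
box [351. 166.  62.  61.] 0.62
box [442. 276.  68.  62.] 0.62
box [241. 281.  67.  54.] 0.6
box [184. 130.  69.  52.] 0.6
lid [348. 165.  58.  46.] 0.98
lid [182. 125.  57.  46.] 0.98
lid [240. 281.  60.  45.] 0.78
lid [446. 277.  63.  55.] 0.77
lid_pull [181. 124.  57.  46.] 0.88
lid_pull [445. 276.  63.  54.] 0.74
lid_pull [348. 164.  59.  46.] 0.73
lid_pull [238. 282.  58.  48.] 0.65
coaster [447. 186.  32.  32.] 0.92
```

View pics/scene0.png

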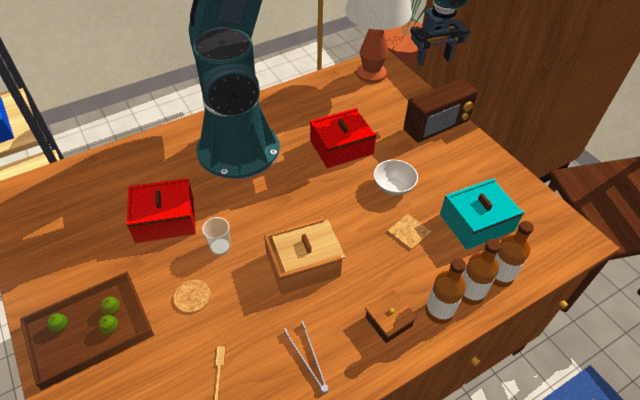

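View pics/top0.png

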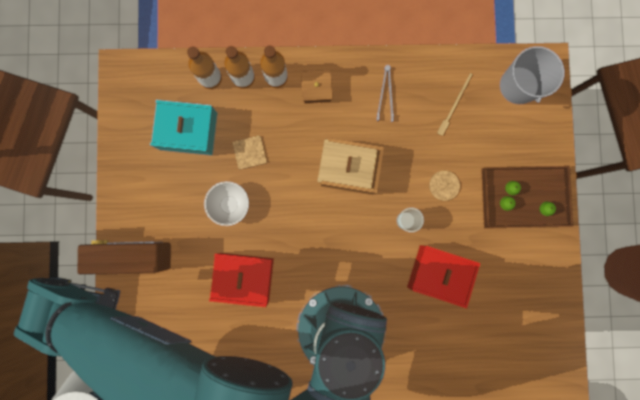

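Scene picture: the only cedar (tan) box is at (306,255). The look-alikes are red ones at (162,211) and (343,138), and a turquoise one at (482,215). In the top picture the cedar box is at (351,166). The round coaster is at scene (192,297), top (445,185), and the square coaster at scene (409,232) is the other one. An enlarged crop will confirm this.

```bash
python3 - <<'E'
from h import *
a=cv2.imread('pics/top0.png')[120:250,300:480];b=cv2.imread('pics/scene0.png')[205:325,160:360]
cv2.imwrite('pics/ctop.png',cv2.resize(a,None,fx=4,fy=4,interpolation=2))
cv2.imwrite('pics/cscene.png',cv2.resize(b,None,fx=4,fy=4,interpolation=2))
E
```

```text
(no output)
```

View pics/ctop.png

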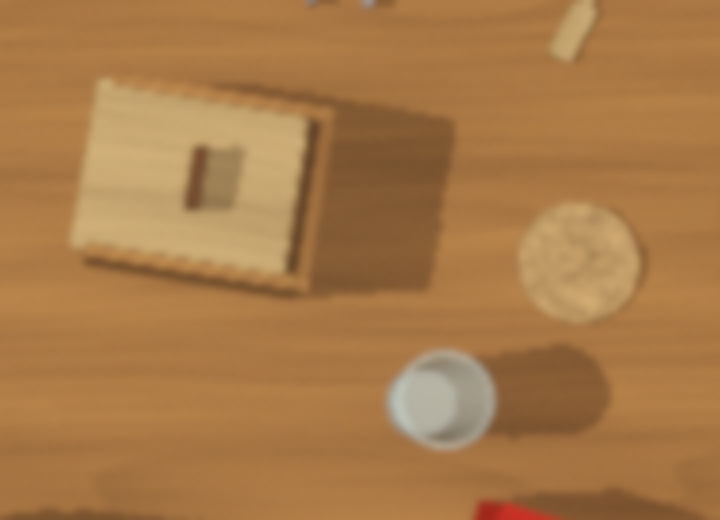

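View pics/cscene.png

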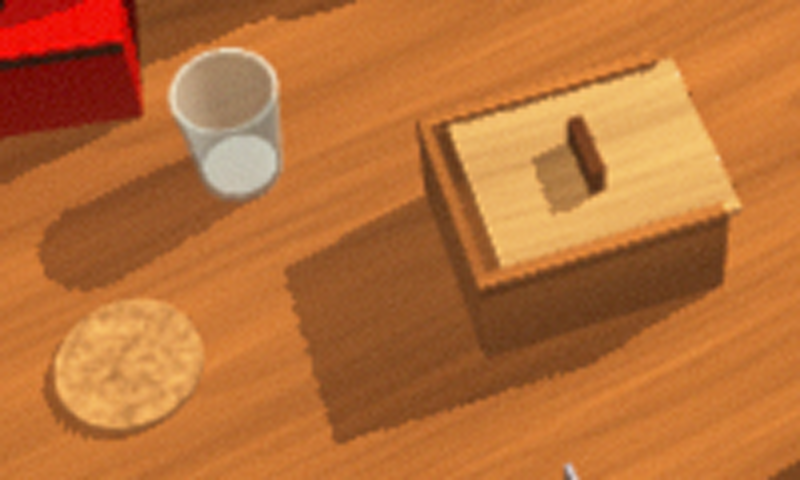

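```bash
python3 - <<'E'
from h import *
t=eyes.snapshot('top');s=eyes.snapshot('scene')
T=lambda u,v,z:ray(t,300+(u+.5)/4-.5,120+(v+.5)/4-.5,z)
S=lambda u,v,z:ray(s,160+(u+.5)/4-.5,205+(v+.5)/4-.5,z)
for n,a,b,z in [('coaster',(579,263),(129,364),.008),('corner far(+x)',(334,108),(485,288),.092),('corner near',(308,295),(418,122),.092),
  ('lid -y +x',(310,118),(498,268),.086),('lid -y -x',(288,274),(448,126),.086),('lid +y +x',(100,80),(740,208),.086),('lid +y -x',(72,247),(672,60),.086),
  ('pull top +x',(202,148),(600,190),.11),('pull top -x',(190,210),(574,118),.11)]:
  print(n,np.round(T(*a,z),4)[:2],np.round(S(*b,z),4)[:2])
E
```

```text
coaster [ 0.4625 -0.3535] [ 0.4666 -0.3521]
corner far(+x) [ 0.5805 -0.1412] [ 0.5824 -0.1372]
corner near [ 0.4333 -0.1166] [ 0.4415 -0.1144]
lid -y +x [ 0.5739 -0.1229] [ 0.5699 -0.1211]
lid -y -x [ 0.4506 -0.1022] [ 0.4509 -0.0964]
lid +y +x [0.6071 0.0423] [0.6103 0.0422]
lid +y -x [0.475  0.0669] [0.4795 0.0684]
pull top +x [ 0.5477 -0.0351] [ 0.5643 -0.0403]
pull top -x [ 0.4995 -0.0247] [ 0.5042 -0.0259]
```

The crop shows the plain cedar box with its lid slightly ajar, pull near top (349,164), and the round coaster at top (445,185). Estimates:

| Item | Value |
|---|---|
| Box yaw | about -9.2° |
| Box centre | about (0.5235, -0.0405) |
| Pull | about (0.5255, -0.030) |
| Coaster | about (0.4645, -0.353) |

The two cameras agree to within a few mm. Next I move above the pull.

>>> {"fn": "move_arm", "kwargs": {"targets": [0.0912,0.263,-0.262,0,0,0,2,0.0912,0.263,-0.262,0,0,0,2,0.0912,0.263,-0.262,0,0,0,2,0.0912,0.263,-0.262,0,0,0,2,0.0912,0.263,-0.262,0,0,0,2,0.0912,0.263,-0.262,0,0,0,2,0.0912,0.263,-0.262,0,0,0,2,0.0912,0.263,-0.262,0,0,0,2,0.0912,0.263,-0.262,0,0,0,2,0.0912,0.369,-0.712,0,0,0,3.8,0.0912,0.369,-0.712,0,0,0,3.8,0.0912,0.369,-0.712,0,0,0,3.8,0.0912,0.369,-0.712,0,0,0,3.8,0.0912,0.369,-0.712,0,0,0,3.8,0.0912,0.369,-0.712,0,0,0,3.8,0.0912,0.369,-0.712,0,0,0,3.8,0.0912,0.369,-0.712,0,0,0,3.8,0.0912,0.369,-0.712,0,0,0,3.8,0.0912,0.369,-0.712,0,0,0,3.8,0.0912,0.369,-0.712,0,0,0,3.8]}}

```text
time: 2.47
tool_pos: [0.5256, -0.0282, 0.2143]
tool_rot: [[0.001, 0.16, 0.987], [-0.0, 0.987, -0.16], [-1.0, 0.0, 0.001]]
wrist_force: [0.1, 1.4, 0.2]
gripper_width: 0.0914
```

>>> {"fn": "move_arm", "kwargs": {"targets": [0.0912,0,0,-0.04,0,0,0,0.0912,0,0,-0.08,0,0,0,0.0912,0,0,-0.105,0,0,0,0.0912,0,0,-0.115,0,0,0,0.0912,0,0,-0.12,0,0,0,0.0912,0,0,-0.12,0,0,0], "newtons": 20}}

```text
time: 2.97
tool_pos: [0.5256, -0.0259, 0.0939]
tool_rot: [[-0.001, 0.16, 0.987], [0.0, 0.987, -0.16], [-1.0, -0.0, -0.001]]
wrist_force: [-0.4, 0.2, -0.1]
gripper_width: 0.0911
```

```bash
python3 - <<'E'
from h import *
p=snap('scene','a.png');a=p['img'][150:300,220:400,::-1]
cv2.imwrite('pics/s1.png',cv2.resize(a,None,fx=4,fy=4,interpolation=2))
E
```

```text
(no output)
```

View pics/s1.png

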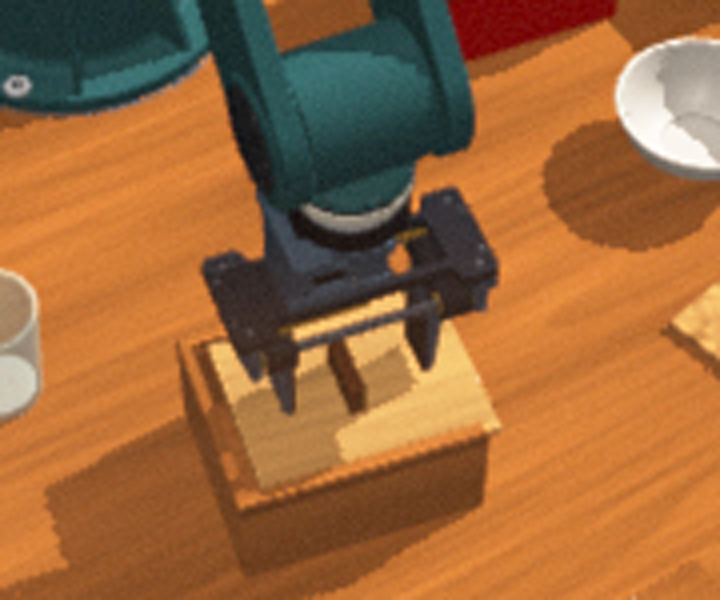

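The fingers straddle the pull (crop (348,378)). I close on it, going 2 mm lower.

>>> {"fn": "move_arm", "kwargs": {"targets": [0,0,0,-0.002,0,0,0,0,0,0,-0.002,0,0,0,0,0,0,-0.002,0,0,0,0,0,0,-0.002,0,0,0,0,0,0,-0.002,0,0,0,0,0,0,-0.002,0,0,0,0,0,0,-0.002,0,0,0,0,0,0,-0.002,0,0,0], "newtons": 20}}

```text
time: 3.68
tool_pos: [0.5255, -0.026, 0.092]
tool_rot: [[0.0, 0.16, 0.987], [-0.0, 0.987, -0.16], [-1.0, -0.0, 0.0]]
wrist_force: [0.7, 0.4, 0.2]
gripper_width: 0.0405
```

>>> {"fn": "move_arm", "kwargs": {"targets": [0,0,0,0,0,0,0,0,0,0,0,0,0,0,0,0,0,0,0,0,0,0,0,0,0,0,0,0,0,0,0,0,0,0,0,0,0,0,0,0,0,0]}}

```text
time: 4.18
tool_pos: [0.5255, -0.0261, 0.0919]
tool_rot: [[0.0, 0.16, 0.987], [0.0, 0.987, -0.16], [-1.0, 0.0, 0.0]]
wrist_force: [0.7, -1.3, -2.6]
gripper_width: 0.0124
```

Gripped at 12.4 mm, lid about 15 mm open. I pull it along +y of the box.

>>> {"fn": "move_arm", "kwargs": {"targets": [0,0.0016,0.01,0,0,0,0,0,0.004,0.025,0,0,0,0,0,0.0065,0.04,0,0,0,0,0,0.009,0.055,0,0,0,0,0,0.0114,0.07,0,0,0,0,0,0.0138,0.085,0,0,0,0,0,0.0162,0.1,0,0,0,0,0,0.0185,0.114,0,0,0,0,0,0.0201,0.124,0,0,0,0,0,0.0201,0.124,0,0,0,0]}}

```text
time: 5.02
tool_pos: [0.5487, 0.0997, 0.0922]
tool_rot: [[0.007, 0.159, 0.987], [0.001, 0.987, -0.159], [-1.0, 0.002, 0.006]]
wrist_force: [20.7, -2.3, -19.6]
gripper_width: 0.0122
```

The lid's grooves push the tool toward +x (about 21 N), so the box is turned about 1° more than I estimated. I ease the tool in x, then creep on.

>>> {"fn": "move_arm", "kwargs": {"targets": [0,0.002,0.001,0,0,0,0,0,0.004,0.003,0,0,0,0,0,0.0045,0.005,0,0,0,-0.5,0,0.0045,0.006,0,0,0,-1]}}

```text
time: 5.35
tool_pos: [0.5498, 0.1044, 0.092]
tool_rot: [[-0.001, 0.177, 0.984], [-0.0, 0.984, -0.177], [-1.0, -0.0, -0.001]]
wrist_force: [-1.9, -0.3, 2.8]
gripper_width: 0.0119
```

>>> {"fn": "move_arm", "kwargs": {"targets": [0,0.0004,0.002,0,0,0,0,0,0.0007,0.004,0,0,0,0,0,0.0007,0.004,0,0,0,0]}}

```text
time: 5.6
tool_pos: [0.5501, 0.1062, 0.0919]
tool_rot: [[-0.002, 0.175, 0.985], [-0.004, 0.985, -0.175], [-1.0, -0.004, -0.001]]
wrist_force: [-4.5, -25.3, 8.4]
gripper_width: 0.012
```

Stop reached: 25 N against, and only 2 mm of the 4 mm commanded. I release and rise.

>>> {"fn": "move_arm", "kwargs": {"targets": [0.05,0,0,0,0,0,0,0.0912,0,0,0,0,0,0,0.0912,0,0,0,0,0,0,0.0912,0,0,0,0,0,0,0.0912,0,0,0.04,0,0,0,0.0912,0,0,0.08,0,0,0,0.0912,0,0.04,0.12,0,0,0,0.0912,0,0.08,0.14,0,0,0,0.0912,0,0.1,0.15,0,0,0,0.0912,0,0.1,0.15,0,0,0]}}

```text
time: 6.43
tool_pos: [0.5525, 0.213, 0.2465]
tool_rot: [[0.006, 0.174, 0.985], [0.003, 0.985, -0.174], [-1.0, 0.004, 0.005]]
wrist_force: [0.7, -0.8, 0.6]
gripper_width: 0.0761
```

```bash
python3 - <<'E'
from h import *
for n,(r0,r1,c0,c1) in (('scene',(170,320,240,420)),('top',(110,260,260,440))):
    p=snap(n,n+'2.png');a=p['img'][r0:r1,c0:c1,::-1]
    cv2.imwrite('pics/c2%s.png'%n,cv2.resize(a,None,fx=4,fy=4,interpolation=2))
    for q in('box','lid_pull','jigger','stopper','coaster'):
        for r in models.look_for(q,p)[:4]: print(n,q,np.round(r['box'],1),round(r['conf'],2))
E
```

```text
scene box [482.7 212.9  81.6  69.8] 0.93
scene box [163.2 209.6  71.4  59.1] 0.77
scene box [329.4 250.6 127.6  85.1] 0.67
scene box [344.  137.1  66.   62.1] 0.67
scene lid_pull [354.2 234.7  71.1  50.6] 0.8
scene lid_pull [342.  129.5  55.4  36.4] 0.8
scene lid_pull [160.4 201.4  59.9  39.3] 0.6
scene lid_pull [484.4 205.7  68.8  39.5] 0.58
scene jigger [316.6 252.9  12.8  22.6] 0.62
scene stopper [353.2 231.3  69.7  50.2] 0.66
scene stopper [289.  265.7  10.4   4.8] 0.41
scene coaster [193.6 295.6  36.3  31.9] 0.93
top box [234.5 280.6  52.6  53.3] 0.78
top box [339.  166.1  81.8  62.2] 0.72
top box [183.9 129.2  69.5  56.4] 0.71
top box [444.1 276.2  71.1  60.4] 0.57
top lid_pull [235.5 282.   50.6  44.4] 0.83
top lid_pull [181.2 124.4  53.7  44. ] 0.73
top lid_pull [315.9 159.2  36.5  49.5] 0.63
top lid_pull [445.9 276.5  61.8  54.2] 0.59
top jigger [339.1 162.8  14.8  12.8] 0.48
top coaster [446.  186.8  31.7  32.7] 0.93
```

View pics/c2scene.png

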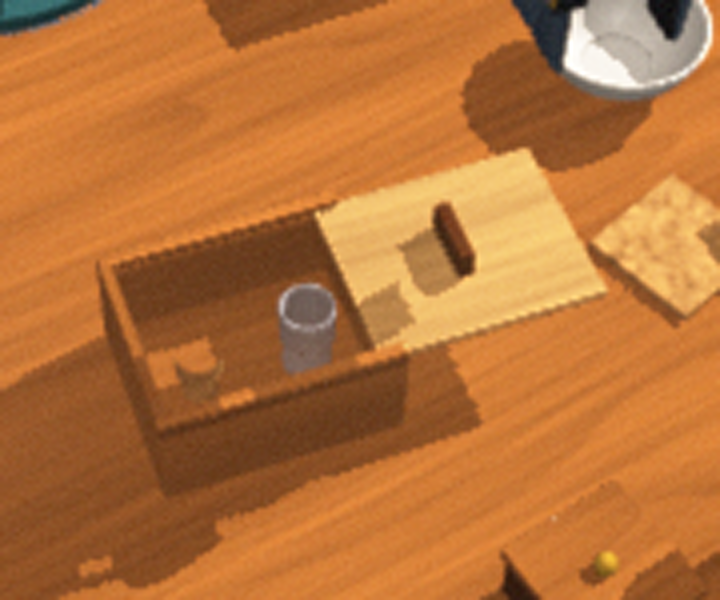

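View pics/c2top.png

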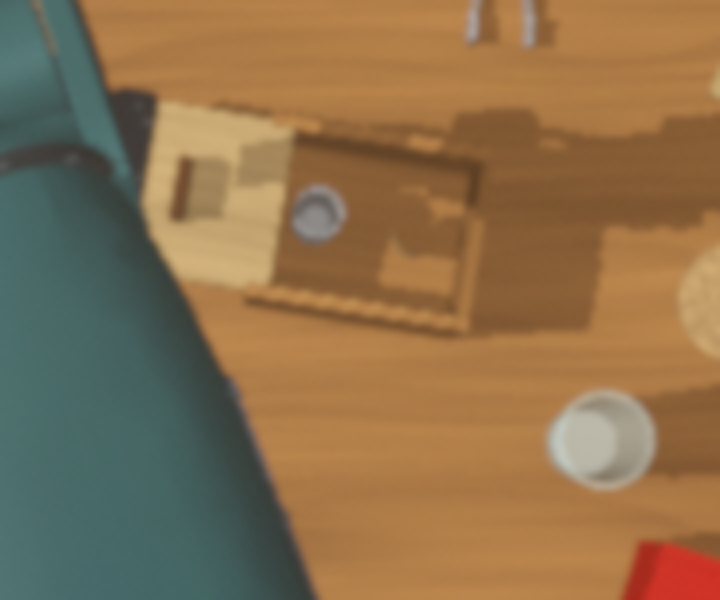

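The lid is fully open. The jigger stands in the +y half, with its rim at scene crop (307,305) and top crop (318,213). The stopper is in the other half at scene crop (199,377).

```bash
python3 - <<'E'
from h import *
t=eyes.snapshot('top');s=eyes.snapshot('scene')
T=lambda u,v,z:ray(t,260+(u+.5)/4-.5,110+(v+.5)/4-.5,z)
S=lambda u,v,z:ray(s,240+(u+.5)/4-.5,170+(v+.5)/4-.5,z)
yw=np.radians(-10.2);ex=np.array([np.cos(yw),np.sin(yw)]);ey=np.array([-ex[1],ex[0]])
for n,a,b,z in [('jig',(318,213),(307,305),.074),('corner far',(486,163),(162,432),.092),('corner near',(462,337),(100,262),.092),
 ('lid edge +x',(297,131),(378,350),.086),('lid edge -x',(274,285),(318,212),.086),('pull',(181,188),(453,236),.11),('coasterR',(680,305),None,.008)]:
  P=[T(*a,z)[:2]]+([S(*b,z)[:2]] if b else []);m=np.mean(P,0)
  print(n,np.round(P,4).tolist(),'box',np.round([(m-[.5235,-.0405])@ex,(m-[.5235,-.0405])@ey],4))
for n,p,b in(('t',t,(446,186.8)),('s',s,(193.6,295.6))): print(ray(p,*b,.008))
for im,p,off in((t['img'],t,1),(s['img'],s,1)): pass
E
grep -n . /dev/null; python3 -c "
from h import *
o=telemetry.observe();print(o['tool_pos'],o['gripper_width'])"
```

```text
jig [[0.5341, -0.0026], [0.5345, -0.0014]] box [0.0038 0.0398]
corner far [[0.5687, -0.1346], [0.5841, -0.1403]] box [ 0.0692 -0.086 ]
corner near [[0.4318, -0.1119], [0.4422, -0.1132]] box [-0.0724 -0.0862]
lid edge +x [[0.5978, 0.0132], [0.5974, 0.0168]] box [0.0631 0.0678]
lid edge -x [[0.476, 0.0339], [0.4765, 0.0419]] box [-0.0604  0.0688]
pull [[0.5501, 0.1051], [0.5568, 0.1019]] box [0.004 0.147]
coasterR [[0.4617, -0.3044]] box [-0.0141 -0.2707]
[ 0.45764592 -0.35870214  0.008     ]
[ 0.46889775 -0.34808548  0.008     ]
[0.55082258 0.20776444 0.24185004] 0.0910767204271333
```

>>> {"fn": "move_arm", "kwargs": {"targets": [0.066,-0.0165,-0.21,0,0,0,-90,0.066,-0.0165,-0.21,0,0,0,-90,0.066,-0.0165,-0.21,0,0,0,-90,0.066,-0.0165,-0.21,0,0,0,-90,0.066,-0.0165,-0.21,0,0,0,-90,0.066,-0.0165,-0.21,0,0,0,-90,0.066,-0.0165,-0.21,0,0,0,-90,0.066,-0.0165,-0.21,0,0,0,-90,0.066,-0.0165,-0.21,0,0,0,-90,0.066,-0.0165,-0.21,0,0,0,-90,0.066,-0.0165,-0.21,0,0,0,-90,0.066,-0.0165,-0.21,0,0,0,-90,0.066,-0.0165,-0.21,0,0,0,-90,0.066,-0.0165,-0.21,0,0,0,-90,0.066,-0.0165,-0.21,0,0,0,-90,0.066,-0.0165,-0.21,0,0,0,-90]}}

```text
time: 8.47
tool_pos: [0.5343, -0.002, 0.242]
tool_rot: [[0.0, 0.985, -0.174], [-0.0, -0.174, -0.985], [-1.0, 0.0, -0.0]]
wrist_force: [-0.9, 0.8, 0.3]
gripper_width: 0.0661
```

>>> {"fn": "move_arm", "kwargs": {"targets": [0.066,0,0,-0.04,0,0,0,0.066,0,0,-0.08,0,0,0,0.066,0,0,-0.11,0,0,0,0.066,0,0,-0.13,0,0,0,0.066,0,0,-0.145,0,0,0,0.066,0,0,-0.16,0,0,0,0.066,0,0,-0.175,0,0,0,0.066,0,0,-0.19,0,0,0,0.066,0,0,-0.2,0,0,0,0.066,0,0,-0.203,0,0,0,0.066,0,0,-0.203,0,0,0]}}

```text
time: 9.38
tool_pos: [0.5339, -0.002, 0.0384]
tool_rot: [[-0.001, 0.984, -0.176], [0.0, -0.176, -0.984], [-1.0, -0.001, 0.0]]
wrist_force: [-0.1, -0.6, 0.6]
gripper_width: 0.066
```

```bash
python3 - <<'E'
from h import *
p=snap('scene','scene3.png');a=p['img'][150:300,230:410,::-1]
cv2.imwrite('pics/c3.png',cv2.resize(a,None,fx=4,fy=4,interpolation=2))
E
```

```text
(no output)
```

View pics/c3.png

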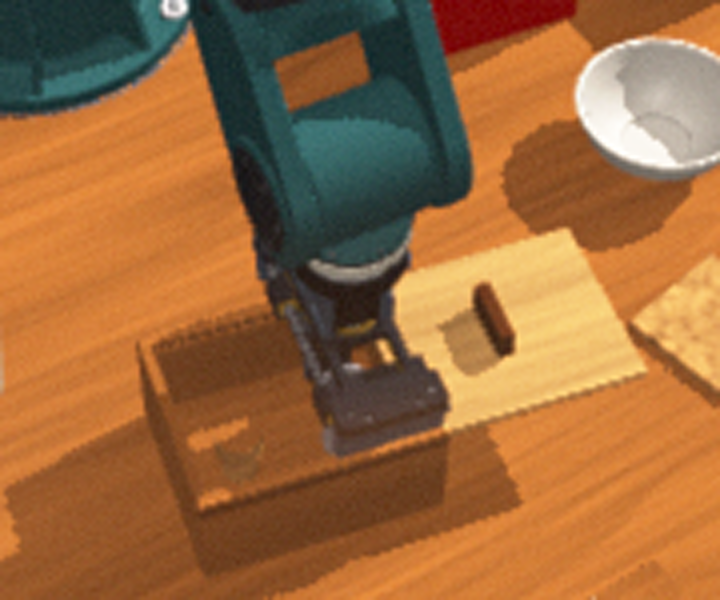

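The gripper is over the jigger with no contact, and the stopper is at crop (240,460), undisturbed. I close with a modest grip.

>>> {"fn": "move_arm", "kwargs": {"targets": [0.02,0,0,0,0,0,0,0.02,0,0,0,0,0,0,0.02,0,0,0,0,0,0,0.02,0,0,0,0,0,0,0.02,0,0,0,0,0,0,0.02,0,0,0,0,0,0,0.02,0,0,0,0,0,0], "newtons": 15}}

```text
time: 10.02
tool_pos: [0.5347, -0.002, 0.0393]
tool_rot: [[0.001, 0.984, -0.177], [-0.0, -0.177, -0.984], [-1.0, 0.001, -0.0]]
wrist_force: [-0.9, 0.6, 6.4]
gripper_width: 0.0387
```

>>> {"fn": "move_arm", "kwargs": {"targets": [0.02,0,0,0,0,0,0,0.02,0,0,0.005,0,0,0,0.02,0,0,0.012,0,0,0,0.02,0,0,0.012,0,0,0]}}

```text
time: 10.35
tool_pos: [0.5348, -0.0021, 0.0521]
tool_rot: [[0.001, 0.984, -0.177], [-0.0, -0.177, -0.984], [-1.0, 0.001, -0.0]]
wrist_force: [1.1, 0.6, -1.8]
gripper_width: 0.039
```

>>> {"fn": "move_arm", "kwargs": {"targets": [0.02,0,0,0.02,0,0,0,0.02,0,0,0.045,0,0,0,0.02,0,0,0.075,0,0,0,0.02,0,0,0.105,0,0,0,0.02,0,0,0.135,0,0,0,0.02,0,0,0.16,0,0,0,0.02,0,0,0.17,0,0,0,0.02,0,0,0.17,0,0,0]}}

```text
time: 11.02
tool_pos: [0.5354, -0.0021, 0.2231]
tool_rot: [[0.004, 0.984, -0.177], [-0.0, -0.177, -0.984], [-1.0, 0.004, -0.001]]
wrist_force: [-0.3, -0.8, -0.7]
gripper_width: 0.0388
```

```bash
python3 - <<'E'
from h import *
p=snap('scene','scene4.png');a=p['img'][120:320,170:410,::-1]
cv2.imwrite('pics/c4.png',cv2.resize(a,None,fx=3,fy=3,interpolation=2))
from h import *
t=snap('top','top4.png');s=p
# coaster fit, subpixel by color ellipse
for n,q,(c,r) in(('t',t,(446,187)),('s',s,(193,296))):
    im=q['img'];w=im[r-26:r+26,c-28:c+28].astype(int)
    cv2.imwrite('pics/co_%s.png'%n,cv2.resize(w[:,:,::-1].astype('uint8'),None,fx=8,fy=8,interpolation=2))
    # predicted outline overlay
    for C in((.4645,-.353),):
        v=cv2.imread('pics/co_%s.png'%n)
        for a in np.linspace(0,2*np.pi,60):
            x=proj(q,[C[0]+.05*np.cos(a),C[1]+.05*np.sin(a),.008]);x=((x-[c-28,r-26])+.5)*8
            cv2.circle(v,(int(x[0]),int(x[1])),2,(255,0,0),-1)
        cv2.imwrite('pics/co_%s.png'%n,v)
a=cv2.imread('pics/co_t.png');b=cv2.imread('pics/co_s.png');cv2.imwrite('pics/co.png',cv2.resize(np.hstack([a,b]),None,fx=.85,fy=.85))
E
```

```text
(no output)
```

View pics/c4.png

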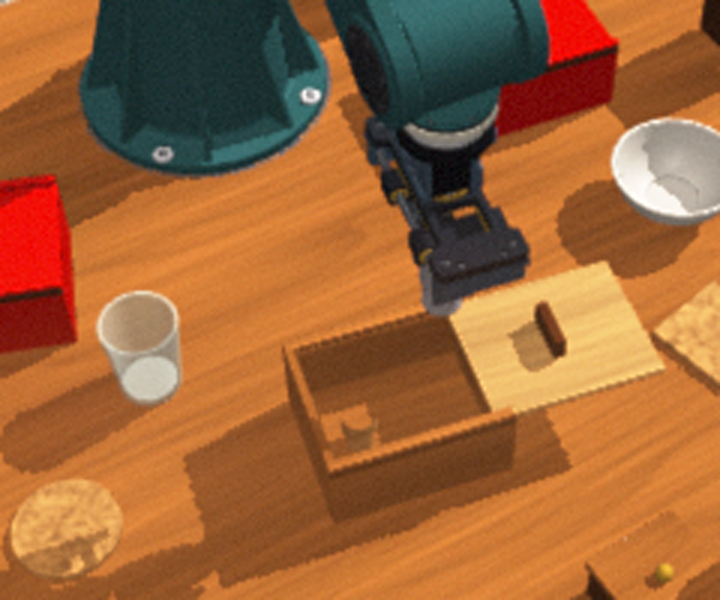

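View pics/co.png

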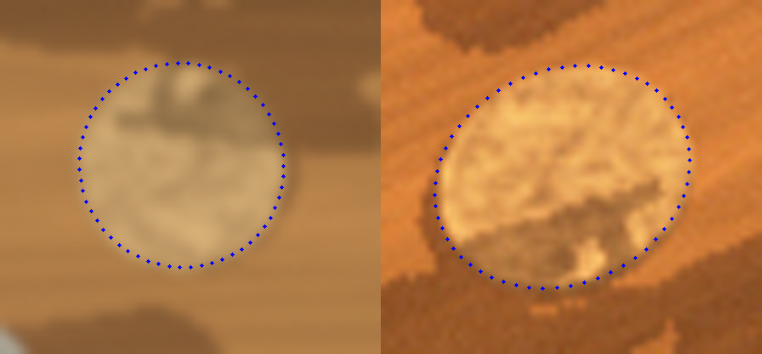

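The jigger is held above the box and the stopper still stands. The predicted coaster outline at (0.4645, -0.353) fits both views. I carry the jigger over.

>>> {"fn": "move_arm", "kwargs": {"targets": [0.02,-0.002,-0.01,0,0,0,0,0.02,-0.006,-0.03,0,0,0,0,0.02,-0.01,-0.05,0,0,0,0,0.02,-0.015,-0.075,0,0,0,0,0.02,-0.02,-0.1,0,0,0,0,0.02,-0.025,-0.125,0,0,0,0,0.02,-0.03,-0.15,0,0,0,0,0.02,-0.035,-0.175,0,0,0,0,0.02,-0.04,-0.2,0,0,0,0,0.02,-0.045,-0.225,0,0,0,0,0.02,-0.05,-0.25,0,0,0,0,0.02,-0.055,-0.275,0,0,0,0,0.02,-0.06,-0.3,0,0,0,0,0.02,-0.064,-0.32,0,0,0,0,0.02,-0.067,-0.335,0,0,0,0,0.02,-0.069,-0.345,0,0,0,0,0.02,-0.07,-0.351,0,0,0,0,0.02,-0.07,-0.351,0,0,0,0,0.02,-0.07,-0.351,0,0,0,0,0.02,-0.07,-0.351,0,0,0,0]}}

```text
time: 12.78
tool_pos: [0.4644, -0.3523, 0.2208]
tool_rot: [[-0.0, 0.984, -0.176], [0.0, -0.176, -0.984], [-1.0, -0.0, -0.0]]
wrist_force: [0.3, 0.2, -1.3]
gripper_width: 0.039
```

```bash
python3 - <<'E'
from h import *
s=snap('scene','scene5.png');t=snap('top','top5.png')
a=s['img'][180:330,110:290,::-1]
a=cv2.resize(a,None,fx=4,fy=4,interpolation=2)
cv2.imwrite('pics/c5.png',a)
o=telemetry.observe();print(o['tool_pos'],o['wrist_force'],o['gripper_width'])
print(proj(s,[.4645,-.353,.193]),[((proj(s,[.4645+d,-.353,.193])-[110,180]+.5)*4).round() for d in(-.018,0,.018)])
print(models.look_for('jigger',s)[:2])
E
```

```text
[ 0.46451375 -0.35229671  0.22095486] [-1.23795055 -0.64882838 -1.04491738] 0.03883040581935743
[177.77392115 257.10424207] [array([262., 289.]), array([273., 310.]), array([284., 332.])]
[]
```

View pics/c5.png

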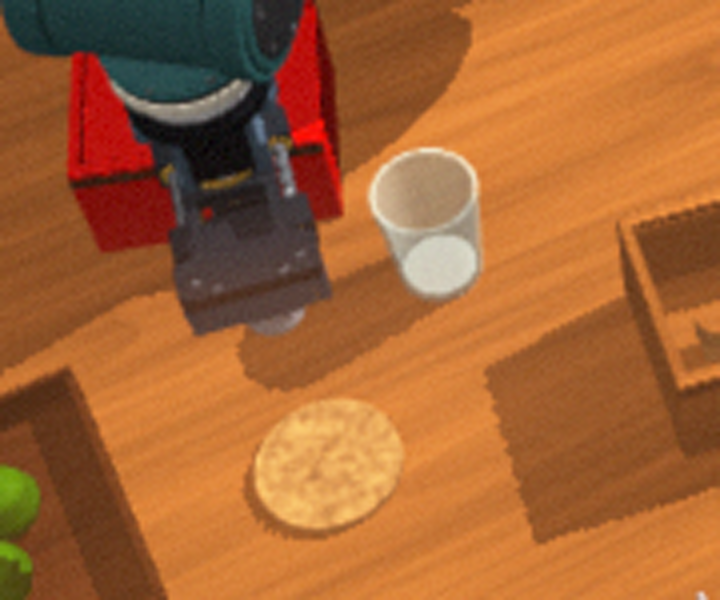

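The jigger's foot shows at crop (275,325), right where it should be over the coaster. I lower it.

>>> {"fn": "move_arm", "kwargs": {"targets": [0.02,0,0,-0.02,0,0,0,0.02,0,0,-0.045,0,0,0,0.02,0,0,-0.07,0,0,0,0.02,0,0,-0.095,0,0,0,0.02,0,0,-0.12,0,0,0,0.02,0,0,-0.14,0,0,0,0.02,0,0,-0.155,0,0,0,0.02,0,0,-0.165,0,0,0,0.02,0,0,-0.172,0,0,0,0.02,0,0,-0.176,0,0,0,0.02,0,0,-0.178,0,0,0,0.02,0,0,-0.178,0,0,0,0.02,0,0,-0.178,0,0,0]}}

```text
time: 14.02
tool_pos: [0.4647, -0.3533, 0.0436]
tool_rot: [[0.001, 0.984, -0.177], [-0.001, -0.177, -0.984], [-1.0, 0.001, 0.0]]
wrist_force: [-0.1, 0.0, -0.6]
gripper_width: 0.0387
```

```bash
python3 - <<'E'
from h import *
s=snap('scene','scene6.png')
a=cv2.resize(s['img'][220:330,130:270,::-1],None,fx=5,fy=5,interpolation=2);cv2.imwrite('pics/c6.png',a)
o=telemetry.observe();print(o['tool_pos'],o['wrist_force'],o['gripper_width'])
E
```

```text
[ 0.46469309 -0.35332982  0.04364457] [-0.14118176 -0.17755991 -1.79037406] 0.03897982528210365
```

View pics/c6.png

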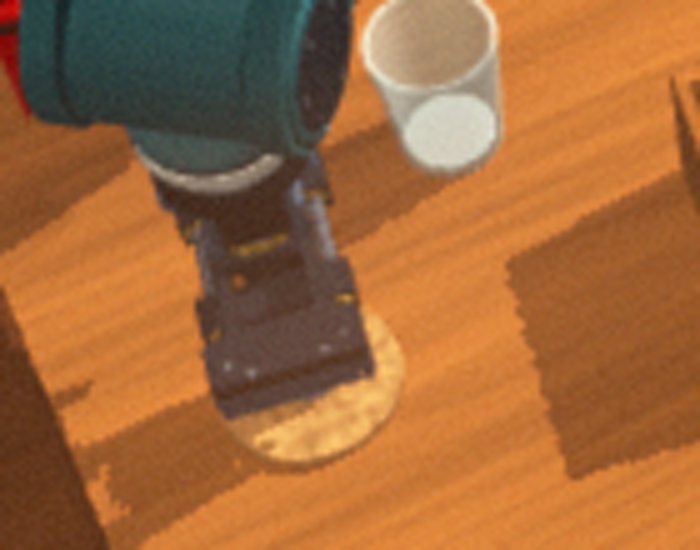

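The gripper is over the coaster and the jigger's foot is still just clear of it. I creep down, watching the force.

>>> {"fn": "move_arm", "kwargs": {"targets": [0.02,0,0,-0.001,0,0,0,0.02,0,0,-0.002,0,0,0,0.02,0,0,-0.003,0,0,0,0.02,0,0,-0.004,0,0,0,0.02,0,0,-0.005,0,0,0,0.02,0,0,-0.005,0,0,0]}}

```text
time: 14.57
tool_pos: [0.4642, -0.3529, 0.0377]
tool_rot: [[-0.0, 0.984, -0.177], [0.0, -0.177, -0.984], [-1.0, -0.0, -0.0]]
wrist_force: [-0.5, -0.3, -1.4]
gripper_width: 0.0387
```

>>> {"fn": "move_arm", "kwargs": {"targets": [0.02,0,0,-0.0005,0,0,0,0.02,0,0,-0.001,0,0,0,0.02,0,0,-0.001,0,0,0]}}

```text
time: 14.82
tool_pos: [0.4644, -0.3531, 0.0373]
tool_rot: [[-0.0, 0.984, -0.177], [0.0, -0.177, -0.984], [-1.0, -0.0, -0.0]]
wrist_force: [-2.5, 2.0, 6.5]
gripper_width: 0.0389
```

Contact: +6.5 N at the expected height. I release and hold still.

>>> {"fn": "move_arm", "kwargs": {"targets": [0.044,0,0,0,0,0,0,0.05,0,0,0,0,0,0,0.066,0,0,0,0,0,0,0.066,0,0,0,0,0,0,0.066,0,0,0,0,0,0]}}

```text
time: 15.23
tool_pos: [0.4643, -0.3531, 0.0369]
tool_rot: [[0.0, 0.984, -0.177], [-0.0, -0.177, -0.984], [-1.0, 0.0, 0.0]]
wrist_force: [-0.4, 0.7, -0.4]
gripper_width: 0.065
```

>>> {"fn": "move_arm", "kwargs": {"targets": [0.068,0,0,0.01,0,0,0,0.068,0,0,0.025,0,0,0,0.068,0,0,0.045,0,0,0,0.068,0,0,0.07,0,0,0,0.068,0,0,0.1,0,0,0,0.068,0,0,0.14,0,0,0,0.068,0,0,0.18,0,0,0,0.068,0,0.04,0.2,0,0,0,0.068,0,0.08,0.2,0,0,0,0.068,0,0.12,0.2,0,0,0,0.068,0,0.16,0.2,0,0,0,0.068,0,0.18,0.2,0,0,0,0.068,0,0.18,0.2,0,0,0,0.068,0,0.18,0.2,0,0,0]}}

```text
time: 16.4
tool_pos: [0.4644, -0.1723, 0.2377]
tool_rot: [[0.001, 0.985, -0.175], [-0.0, -0.175, -0.985], [-1.0, 0.001, 0.0]]
wrist_force: [0.3, -0.7, 1.3]
gripper_width: 0.0681
```

```bash
python3 - <<'E'
from h import *
s=snap('scene','scene7.png');t=snap('top','top7.png')
a=cv2.resize(s['img'][180:330,130:400,::-1],None,fx=2.9,fy=2.9,interpolation=2);cv2.imwrite('pics/c7.png',a)
a=t['img'][150:230,380:500,::-1];a=cv2.resize(a,None,fx=5,fy=5,interpolation=2);cv2.imwrite('pics/c7t.png',a)
for n,p in(('s',s),('t',t)):
  print(n,'pred rim',proj(p,[.4645,-.353,.072]),[(q,np.round(r['box'],1).tolist(),round(r['conf'],2)) for q in('jigger','stopper') for r in models.look_for(q,p)[:2]])
E
```

```text
s pred rim [186.93360898 282.91964922] [('jigger', [189.7, 290.5, 18.5, 25.6], 0.89), ('jigger', [357.6, 233.2, 73.4, 49.8], 0.47), ('stopper', [289.5, 267.0, 13.7, 5.4], 0.51)]
t pred rim [449.76450688 182.72864145] []
```

View pics/c7.png

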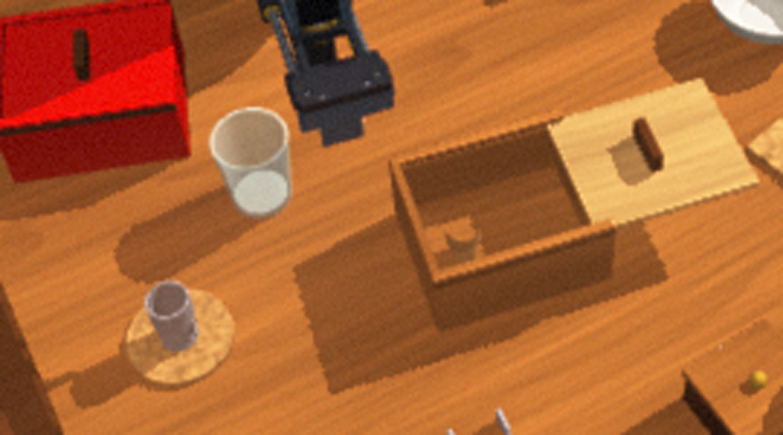

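View pics/c7t.png

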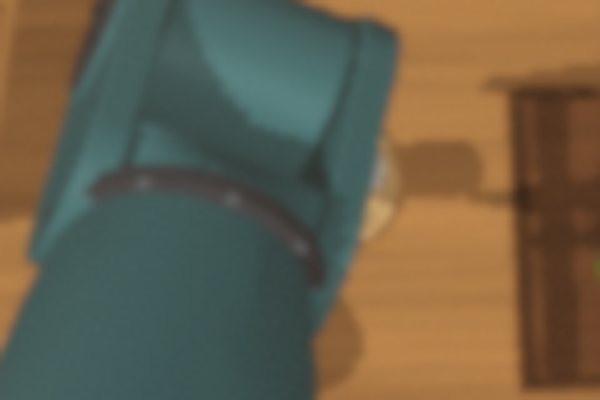

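In the scene view the jigger stands upright on the coaster, rim at crop (170,299). The lid is open and the stopper stands at crop (462,240). The arm hides the top view, so I move it aside for one last check.

>>> {"fn": "move_arm", "kwargs": {"targets": [0.068,0.02,0.04,0.02,0,0,0,0.068,0.04,0.08,0.02,0,0,0,0.068,0.06,0.12,0.02,0,0,0,0.068,0.08,0.16,0.02,0,0,0,0.068,0.08,0.2,0.02,0,0,0,0.068,0.08,0.24,0.02,0,0,0,0.068,0.08,0.28,0.02,0,0,0,0.068,0.08,0.32,0.02,0,0,0,0.068,0.08,0.36,0.02,0,0,0,0.068,0.08,0.4,0.02,0,0,0,0.068,0.08,0.44,0.02,0,0,0,0.068,0.08,0.44,0.02,0,0,0,0.068,0.08,0.44,0.02,0,0,0]}}

```text
time: 17.78
tool_pos: [0.5443, 0.2684, 0.2565]
tool_rot: [[-0.001, 0.985, -0.175], [-0.0, -0.175, -0.985], [-1.0, -0.0, 0.0]]
wrist_force: [-0.2, -0.5, -0.1]
gripper_width: 0.0682
```

```bash
python3 - <<'E'
from h import *
t=snap('top','top8.png')
a=t['img'][120:230,280:480,::-1];a=cv2.resize(a,None,fx=4,fy=4,interpolation=2)
for C,r,z in(((.4645,-.353),.05,.008),((.4645,-.353),.02,.072)):
  for k in np.linspace(0,2*np.pi,40):
    x=(proj(t,[C[0]+r*np.cos(k),C[1]+r*np.sin(k),z])-[280,120]+.5)*4;cv2.circle(a,(int(x[0]),int(x[1])),1,(255,0,0),-1)
cv2.imwrite('pics/c8.png',a)
o=telemetry.observe();print(o['time'],o['tool_pos'],models.look_for('jigger',t)[:2])
E
```

```text
17.8333 [0.54431372 0.26699484 0.2564793 ] [{'box': [447.6, 184.3, 19.1, 17.0], 'conf': 0.71}]
```

View pics/c8.png

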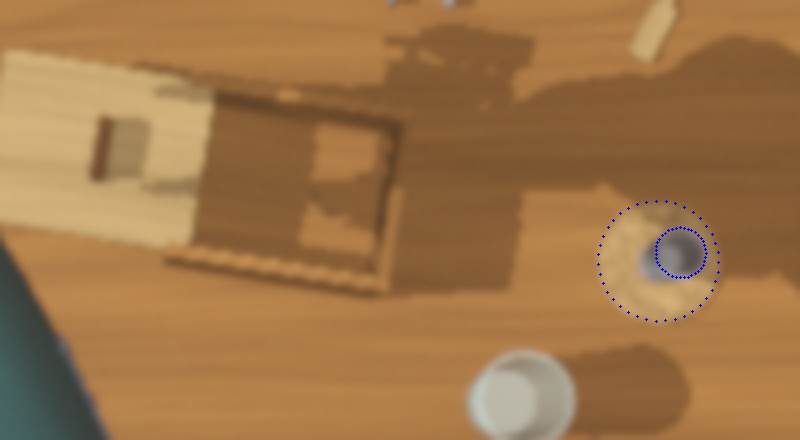

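The top view agrees. The predicted rim at (681,253) falls on the jigger and the coaster outline fits. The lid is open and the arm is clear, so I hand in.

```bash
python3 -c "
from h import *
print(workorder.close_job())"
```

```text
the job is handed in; nothing more can be done
None
```

I slid the cedar box's lid open to its stop, lifted the jigger out and set it upright on the round coaster. I handed the job in at about 18 s; no verdict came back.

- **Lid:** it stopped with about 25 N against it, at 147 mm open by the pictures, which is within measuring error of 150 mm. Partway along, the tool was about 1° off the box's true direction and felt about 21 N sideways; I corrected that.
- **Jigger:** it touched the coaster with about 6.5 N at the expected height before I released it. In the last top view, its rim and the coaster's outline fit where I predicted. The scene view put the rim about 1.7 px (roughly 4 mm) off centre.
- **Stopper:** it was still standing in the box in the last scene view. In the top view only its shadow could be made out.
- **Grip reading:** the gripper read 38.7–39.0 mm on the 40 mm cup, slightly low, but the jigger did not slip.

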